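Set the banding-jig brush carriage to the green mark

ROBOT

A 6-joint arm with a two-finger parallel gripper is mounted at the origin on the work surface. World frame = base frame: x ahead of the robot, y to its left, z up, the work surface at z = 0. Lengths are in m, angles in rad, forces in N, time in s.
With the tool pointing down it reaches from about 0.275 to 0.85 m from the base axis. Payload 19 kg.
Tool frame: the origin (TCP) lies between the finger pads; the fingertips stand 11 mm ahead of it and the grasp point (between the pads) lies 8 mm behind it; z points along the fingers, y is the direction in which the jaws open and shut (so a half turn about z gives the same grasp; the last joint's range is limited). The gripper opens to 85 mm and grips with 20 to 120 N. Pads are 22 mm wide; open, the fingers measure 114 mm over their backs; the gripper's body (76 mm by 85 mm) begins 54 mm behind the grasp point. The pads swing forward as they close: fully open they stand 13 mm farther back than shut.
Start: joints at [-0.134, 0.15, 1.437, -0, 1.554, -0.134], TCP at [0.575, -0, 0.242] pointing down, gripper open.
Joint ranges: [-2.8, 2.8], [-0.68, 2.1], [0.12, 2.68], [-1.39, 4.53], [0.16, 2.79], [-2.81, 2.81]. Speed limits (rad/s): [1.89, 1.89, 2.22, 3.01, 3.01, 3.01].

INTERFACE

Orientations are given as a rotation vector (axis times angle).
In Python, from workcell import * gives the robot as it stands.
- The arm moves only by the shell command python3 -m jog 'ROWS' [FORCE]. ROWS is JSON, a list of rows, each an object with "translation": the shift along the tool's x, y, z in m, a list of three; "dr": the turn, a rotation vector about the tool's x, y, z in rad, a list of three; "hand": the closure, from -1 (fully open) to 1 (shut), so that 0 is half open. In form: [{"translation": [tx, ty, tz], "dr": [ax, ay, az], "hand": hand}, ...]. A call has 1 to 10 rows; each row shifts and turns the commanded pose from where the row before left it, along the tool's axes as they then stand; what a row does not reach is not made up. A row lasts 1/8 s, in which the tool goes at most 62.5 mm and 10.7 degrees, less where a joint would pass 70% of its speed; a pose out of reach is approached as far as the arm can. A call is refused whole if a number of a shift passes 0.0625 or a number of a turn 0.188, either way. A call with a gripper value outside its range is refused whole. The fingers move at their own pace and stop on an object; FORCE is the grip in N (left out, the last holds). Time passes only in rows, so rows that do not move let the fingers close. It gives the time, the measured TCP pose, the force and the opening at its end, in the units of the state.
- get_state(): the state, without advancing time (a new reading comes with each control period).
- capture(name): name is "scene" or "side" or "wrist"; returns a dict with "image" (480x640x3 uint8, red, green, blue), "fov_y" (degrees; the focal length in pixels is half the picture's height over the tangent of half this angle, whatever the lens; pixels are square), "cx", "cy" (the principal point, pixels), "eye" and "rotation" of the camera in the world. Camera axes: x right, y down, z forward; pixel columns grow to the right and rows downward; lengths in m; the calibration is good to about 2 mm. The wrist camera is an equidistant fisheye: a pixel r from the principal point sees the ray r / f radians off the axis. A picture is of the moment at which its call begins. There is no depth.
- hand_in(): hands the job in, once; it reports no verdict.
The state is a dict: "t": time; "joint_positions": joint angles; "joint_velocities": joint speeds; "joint_efforts": joint torques, N m; "position": TCP position; "orientation": TCP orientation; "wrist_force": force on the tool from outside, world axes, zero at the start; "moment": the same for the moment, N m; "grip_width": opening from 0.0 (shut) to 1.0 (fully open).
Only numpy, scipy, OpenCV 4.12 (cv2) and the standard library are available. Lean on these libraries where they do the work, as an engineer would, in place of code of your own. Each camera call takes 0.05 s, during which the arm holds its last target.

TASK

The brush carriage on the plate-banding rail is clamped in the wrong place for the next band. Swing its red lever open by a quarter turn, until it lies along the rail, slide the carriage until its white pointer lines up with the green mark (not the yellow or the blue one), then swing the lever fully back to lock it there and let go.

Things in the scene. Friction and masses are not known exactly. Their poses are not given: they have to be found in the camera images.
- lever (a joint): Red clamp lever, turning about an upright pivot amid the grey carriage. 0 = locked: points square off the rail to the robot's side (carriage -x), the clamp holding about 40 N or more. Turns counter-clockwise seen from above to a stop at 1.57 rad = open: lies along the rail to carriage -y. Clamp free above 0.7; stays where left; 1 to 3 N at the knob swings it.
- lever_knob (a point): Point on the axis of the upright round red knob at the lever's free end, 80 mm (horizontally) from the pivot. The knob, 22 mm in diameter, spins freely on the lever, so it can be held while the lever swings; its top is 16 mm above this point (108 mm above the table), graspable down to 20 mm below it, where the 12 mm thick arm begins. Axes turn with the lever: x from knob to pivot, z up.
- pointer (a point): Tip of the carriage's white pointer, 8 mm wide, 35 mm above the table. y: along the rail, the only way it slides (240 mm, 5 N, from near the -y end); x: away from the robot, jig turned up to 15 deg. Lever pivot: 52 mm to -x. Grey block 56 x 94 mm (x, y), top at 56 mm; 18 mm square black post, 52 mm to -x and 34 to +y of the tip, top at 114 mm. Slide it by post or opened lever's knob.
- mark_green: Green mark, a fixed tile 26 x 10 x 6 mm (10 along the rail) on the white strip beside the rail, just beyond the pointer's tip, 50 to 230 mm to the pointer's +y at the start. Origin: centre of its underside, 18 mm above the table; axes as the rail's. Yellow and blue tiles of the same shape lie on the same strip, in any order. A brush arm 82 mm above the table runs from the black post over them.

How it is judged:
On the way, in this order (a step that is already met when the one before it is completed fails the run):
1. lever swung open (past 1.3 rad), carriage still within 30 mm of its start (value of joint lever above 1.3 rad and distance of pointer from where it was at the start of the episode below 0.03 m), for 0.1 s.
2. lever still past 0.8 rad, pointer within 12 mm of the green mark along the rail (y of mark_green in the frame of pointer between -0.012 and 0.012 m and value of joint lever above 0.8 rad), for 0.2 s.
At the end, for the whole second after the job is handed in: The pointer is within 12 mm of the middle of the green mark, measured along the rail, and the lever is locked: within 0.2 rad of its locked stop and at rest (y of mark_green in the frame of pointer between -0.012 and 0.012 m and value of joint lever below 0.2 rad and velocity of joint lever between -0.1 and 0.1 rad/s); the robot touches nothing.
It also fails if it takes over 48 s, if anything falls off the work surface, if the arm or the gripper's body presses on something with over 40 N, if the wrist force passes 120 N, or if a joint passes its speed limit or range.

## Working session

There is one attempt and no reset: what is moved stays moved. The work goes in short steps, Python scripts to look and compute and a shell command to move; the robot and the scene stay as the last step left them, time stands still between calls to the robot, and variables do not carry over. Pictures are saved under pics/ and viewed, and the job is handed in when it is done.

```bash
mkdir -p pics; ls
cat > h.py <<'E'
from workcell import *
import numpy as np, cv2
from scipy.spatial.transform import Rotation as R
def snap(n,f):
    c=capture(n); cv2.imwrite('pics/'+f,c['image'][:,:,::-1]); return c
def ray(c,u,v,fish=False):
    f=240/np.tan(np.radians(c['fov_y'])/2)
    x,y=u-c['cx'],v-c['cy']
    if fish:
        r=np.hypot(x,y);t=r/f; d=np.array([np.sin(t)*x/r,np.sin(t)*y/r,np.cos(t)])
    else:
        d=np.array([x/f,y/f,1])
    return np.array(c['rotation']).reshape(3,3)@(d/np.linalg.norm(d))
def onz(c,u,v,z,fish=False):
    d=ray(c,u,v,fish); e=np.array(c['eye']); return e+d*(z-e[2])/d[2]
E
python3 - <<'E'
from h import *
import pickle
D={}
for n in ['scene','side','wrist']:
    D[n]=snap(n,n+'0.png'); c=D[n]; print(n,c['fov_y'],c['cx'],c['cy'],c['eye'],np.round(c['rotation'],3).tolist())
pickle.dump(D,open('d0.pkl','wb'))
print(get_state())
E
```

```text
pics
scene 44.586149498665925 326.8090345561859 239.58358862465977 [1.03563669 0.28151983 0.46965913] [-1.169, -2.116, 1.117]
side 44.67141486374957 317.6492943839031 242.3855837469323 [0.29898314 0.52615659 0.49859291] [-0.601, 2.51, -1.389]
wrist 65.70646984690485 316.2137551063415 234.60244990841719 [0.57329022 0.08242277 0.37332717] [2.817, 0.001, -0.001]
{'t': 0.15, 'joint_positions': array([-1.33971226e-01,  1.50834386e-01,  1.43782825e+00,  1.85391676e-05,
        1.55376174e+00, -1.33999261e-01]), 'joint_velocities': array([ 1.92876718e-03, -1.22749041e-03, -3.11136367e-03,  7.19517771e-05,
        9.28434426e-04, -3.65098987e-04]), 'joint_efforts': array([ 2.28272773e-03, -7.13383126e+01, -5.71041870e+01, -3.10331814e-05,
        7.20541226e-03, -6.05664604e-05]), 'position': array([5.74844423e-01, 2.35407262e-05, 2.41862754e-01]), 'orientation': array([-2.22093499e+00, -2.22099654e+00,  7.68805891e-04]), 'wrist_force': array([ 0.67039107, -0.35433504, -0.4013868 ]), 'moment': array([ 0.00161451, -0.00764742, -0.00951334]), 'grip_width': 1.00255860176828}
```

```bash
sed -i "s/np.array(c\['rotation'\]).reshape(3,3)@/R.from_rotvec(c['rotation']).as_matrix()@/" h.py
```

```text
(no output)
```

View pics/scene0.png

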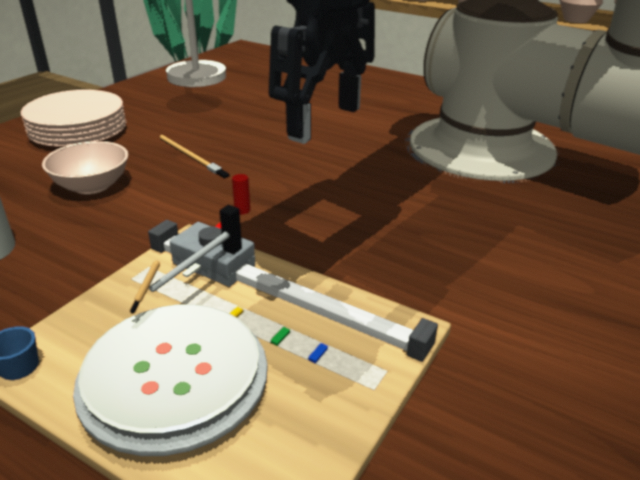

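View pics/side0.png

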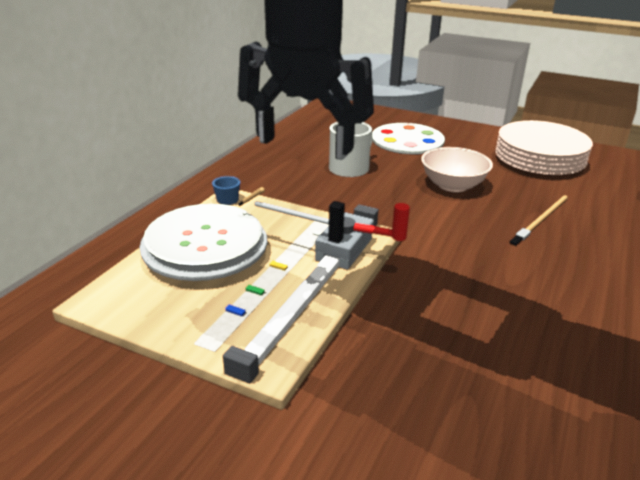

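View pics/wrist0.png

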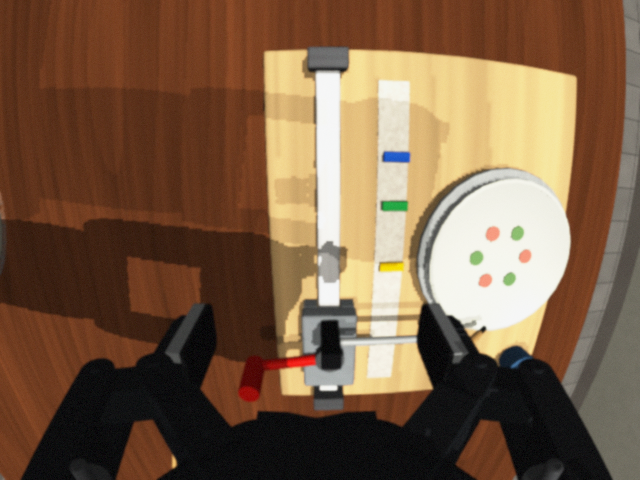

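```bash
cat > meas.py <<'E'
from h import *
import pickle
def blobs(c,lo,hi,minA=15):
    hsv=cv2.cvtColor(c['image'],cv2.COLOR_RGB2HSV); m=cv2.inRange(hsv,lo,hi)
    n,l,s,ce=cv2.connectedComponentsWithStats(m)
    return [(s[i].tolist(),np.round(ce[i],1).tolist()) for i in range(1,n) if s[i][4]>=minA]
E
python3 - <<'E'
from meas import *
D=pickle.load(open('d0.pkl','rb'))
cols={'green':((45,120,50),(85,255,255)),'yellow':((22,190,120),(32,255,255)),'blue':((105,150,60),(125,255,255))}
for n,c in D.items():
    for k,(lo,hi) in cols.items():
        for s,ce in blobs(c,lo,hi):
            print(n,k,s,ce,np.round(onz(c,*ce,0.023,n=='wrist'),4))
    hsv=cv2.cvtColor(c['image'],cv2.COLOR_RGB2HSV)
    m=cv2.inRange(hsv,(0,200,60),(5,255,255))|cv2.inRange(hsv,(175,200,60),(180,255,255))
    nn,l,s,ce=cv2.connectedComponentsWithStats(m)
    for i in range(1,nn):
        if s[i][4]>30: print(n,'red',s[i],ce[i])
    im=c['image'][:,:,::-1]
E
```

```text
scene green [145, 0, 40, 54, 1361] [166.3, 22.0] [-0.2829 -1.0927  0.023 ]
scene green [193, 0, 20, 30, 460] [203.5, 12.9] [-0.4373 -1.0811  0.023 ]
scene green [216, 0, 20, 46, 575] [225.4, 19.2] [-0.4142 -0.9714  0.023 ]
scene green [272, 328, 17, 17, 149] [279.7, 335.5] [ 0.6524 -0.0059  0.023 ]
scene yellow [232, 308, 10, 8, 54] [236.6, 311.4] [ 0.6464 -0.0711  0.023 ]
scene blue [309, 344, 18, 18, 157] [317.5, 352.5] [0.652  0.0431 0.023 ]
scene red [232 174  18  41 588] [240.98639456 192.62414966]
side green [246, 286, 18, 8, 83] [254.8, 289.5] [ 0.652 -0.005  0.023]
side blue [424, 139, 10, 4, 31] [428.3, 140.4] [ 0.6034 -0.6236  0.023 ]
side blue [226, 306, 19, 9, 98] [235.2, 309.9] [0.6514 0.0438 0.023 ]
side red [354 203  55  38 656] [393.69207317 223.30030488]
wrist green [382, 202, 26, 9, 206] [394.7, 205.5] [ 0.6504 -0.0053  0.023 ]
wrist yellow [380, 263, 23, 8, 169] [390.8, 266.3] [ 0.6507 -0.0704  0.023 ]
wrist blue [384, 152, 25, 10, 214] [396.1, 156.5] [0.6494 0.0432 0.023 ]
wrist red [ 238  355   77   47 1360] [264.59779412 372.94044118]
```

Run:
```python
from h import *
import pickle
D=pickle.load(open('d0.pkl','rb'))
w=D['wrist']['image'][290:420,230:430,::-1]; cv2.imwrite('pics/wc.png',cv2.resize(w,None,fx=4,fy=4,interpolation=cv2.INTER_CUBIC)[:600])
w=D['side']['image'][190:280,300:430,::-1]; cv2.imwrite('pics/sc.png',cv2.resize(w,None,fx=6,fy=6,interpolation=cv2.INTER_CUBIC)[:600])
w=D['scene']['image'][160:290,130:280,::-1]; cv2.imwrite('pics/scc.png',cv2.resize(w,None,fx=4,fy=4,interpolation=cv2.INTER_CUBIC)[:600])
```

```text
(no output)
```

View pics/wc.png

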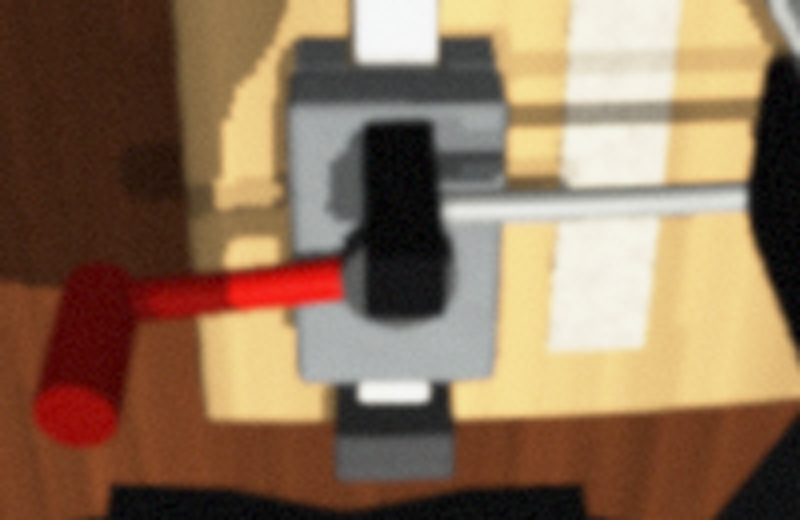

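View pics/sc.png

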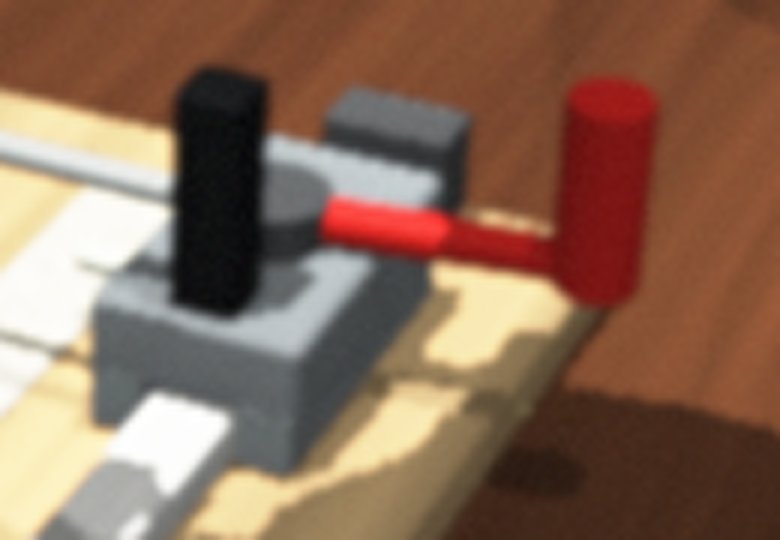

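View pics/scc.png

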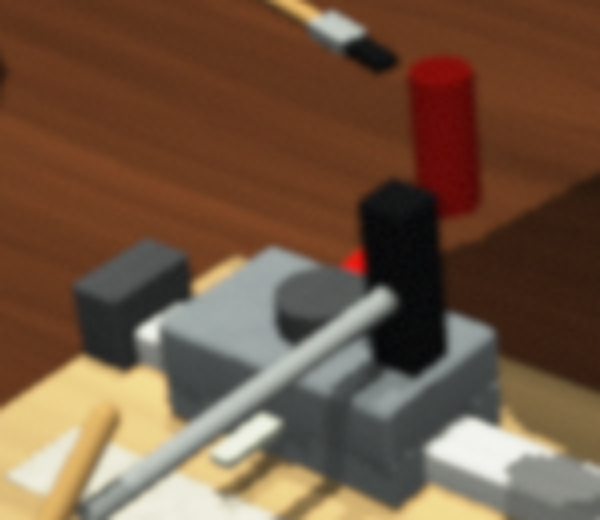

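Run:
```python
from h import *
import pickle
D=pickle.load(open('d0.pkl','rb'))
P={'knobtop':(0.108,dict(scene=(240.5,177.5),side=(402,205.8),wrist=(249.5,393.3))),
'posttop':(0.114,dict(scene=(229.8,208.3),side=(337,203.7),wrist=(331,362))),
'tip':(0.035,dict(scene=(186,274.3)))}
for k,(z,o) in P.items():
    A=np.zeros((3,3));b=np.zeros(3)
    for n,(u,v) in o.items():
        c=D[n]; d=ray(c,u,v,n=='wrist'); M=np.eye(3)-np.outer(d,d); A+=M; b+=M@np.array(c['eye'])
        print(k,n,np.round(onz(c,u,v,z,n=='wrist'),4))
    if len(o)>1: print(' tri',np.round(np.linalg.solve(A,b),4))
c=D['wrist']
# block top corners, wrist crop; rail far end edges
for nm,(u,v),z in [('bTL',(302.5,316),.056),('bTR',(355.5,316),.056),('bBR',(354,384.5),.056),('bBL',(305,385),.056)]:
    print(nm,np.round(onz(c,u,v,z,True),4))
for s in [(317,80),(340,80),(318,300),(340.5,300)]: print('rail',s,np.round(onz(c,*s,.034,True),4))
for s in [(380,85),(410,85),(376,290),(404.5,290)]: print('strip',s,np.round(onz(c,*s,.018,True),4))
```

```text
knobtop scene [ 0.5084 -0.1687  0.108 ]
knobtop side [ 0.5094 -0.1706  0.108 ]
knobtop wrist [ 0.509  -0.1681  0.108 ]
 tri [ 0.509  -0.1681  0.1087]
posttop scene [ 0.5851 -0.123   0.114 ]
posttop side [ 0.5878 -0.1235  0.114 ]
posttop wrist [ 0.5861 -0.1222  0.114 ]
 tri [ 0.5865 -0.1214  0.1152]
tip scene [ 0.6364 -0.1567  0.035 ]
bTL [ 0.5595 -0.1096  0.056 ]
bTR [ 0.6122 -0.1099  0.056 ]
bBR [ 0.6154 -0.2014  0.056 ]
bBL [ 0.5607 -0.2015  0.056 ]
rail (317, 80) [0.5737 0.1134 0.034 ]
rail (340, 80) [0.5942 0.1136 0.034 ]
rail (318, 300) [ 0.575  -0.1034  0.034 ]
rail (340.5, 300) [ 0.5983 -0.1035  0.034 ]
strip (380, 85) [0.6331 0.1114 0.018 ]
strip (410, 85) [0.6623 0.1131 0.018 ]
strip (376, 290) [ 0.6377 -0.1004  0.018 ]
strip (404.5, 290) [ 0.6695 -0.1011  0.018 ]
```

The wrist view shows the tiles at (391,267) yellow, (394,205) green and (396,156) blue, the red knob top at (249,393) and the post top at (331,362). Three views agree on the knob top at (0.509, -0.1685, 0.108), and the triangulated height matches the given one. Green is at y≈-0.005 and the rail yaw is about 0.

```bash
python3 -m jog '[{"translation":[-0.034,-0.013,0],"dr":[0,0,0],"hand":-1},{"translation":[-0.034,-0.013,0],"dr":[0,0,0],"hand":-1},{"translation":[-0.034,-0.013,0],"dr":[0,0,0],"hand":-1},{"translation":[-0.034,-0.013,0],"dr":[0,0,0],"hand":-1},{"translation":[-0.0325,-0.014,0.02],"dr":[0,0,0],"hand":-1},{"translation":[0,0,0.03],"dr":[0,0,0],"hand":-1},{"translation":[0,0,0],"dr":[0,0,0],"hand":-1}]' 30
python3 - <<'E'
from h import *
c=snap('wrist','w1.png');c=snap('side','s1.png')
E
```

```text
t: 1.02
position: [0.508, -0.1684, 0.1905]
orientation: [-2.22, -2.218, 0.002]
wrist_force: [0.0, 0.4, -0.2]
grip_width: 1.0
```

View pics/w1.png

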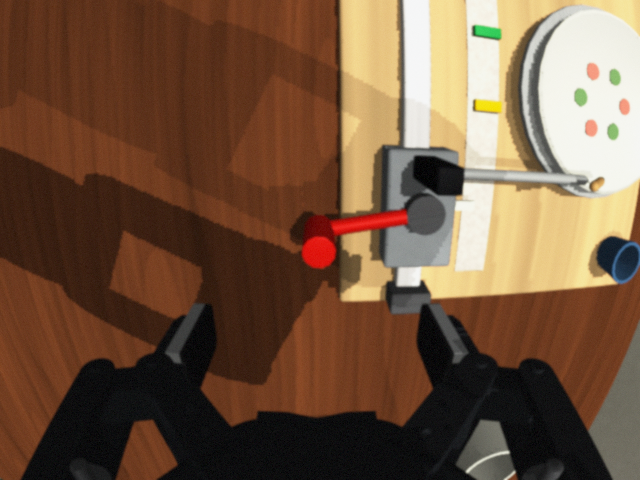

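View pics/s1.png

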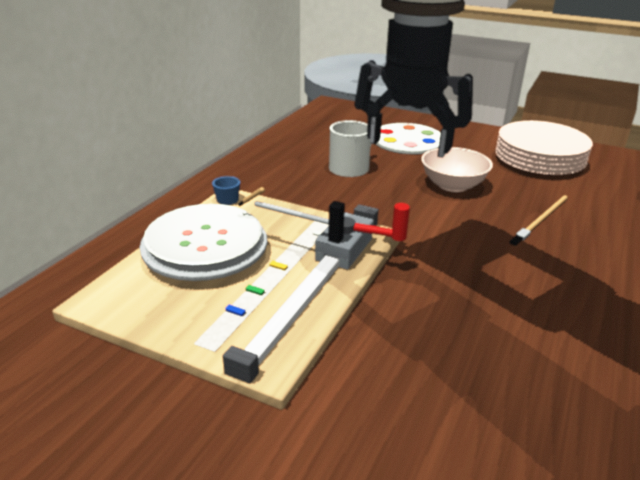

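Run:
```python
from h import *
c=capture('wrist')
for nm,u,v,z in [('knobtop',319,250,.108),('hub',426,213,.075),('armA',333,229,.068),('armB',404,216,.068),('tip',472,206,.035),('green',487,32,.023),('yellow',487,106,.023),('bTL',383,147,.056),('bTR',457,151,.056),('bBL',383,262,.056),('bBR',449,265,.056),('stripBL',456,270,.018),('stripBR',482,270,.018)]:
    print(nm,np.round(onz(c,u,v,z,True),4))
w=c['image'][130:290,300:500,::-1]; cv2.imwrite('pics/w1c.png',cv2.resize(w,None,fx=3.7,fy=3.7,interpolation=cv2.INTER_CUBIC))
```

```text
knobtop [ 0.5094 -0.1691  0.108 ]
hub [ 0.5864 -0.1537  0.075 ]
armA [ 0.5199 -0.1682  0.068 ]
armB [ 0.5718 -0.1581  0.068 ]
tip [ 0.6406 -0.1578  0.035 ]
green [ 0.6527 -0.0059  0.023 ]
yellow [ 0.6534 -0.0717  0.023 ]
bTL [ 0.5562 -0.1093  0.056 ]
bTR [ 0.614  -0.1098  0.056 ]
bBL [ 0.5607 -0.1994  0.056 ]
bBR [ 0.617  -0.2028  0.056 ]
stripBL [ 0.6405 -0.2247  0.018 ]
stripBR [ 0.6686 -0.2255  0.018 ]
```

View pics/w1c.png

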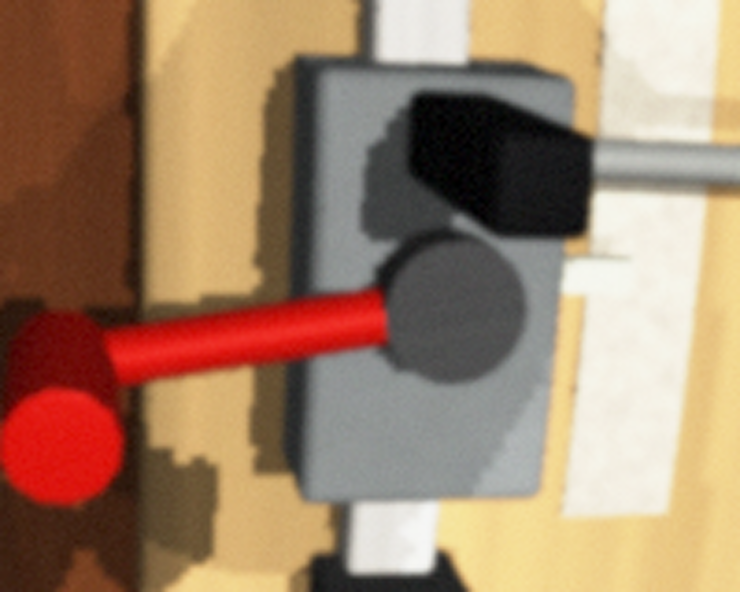

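```bash
python3 -m jog '[{"translation":[0,0.001,0.03],"dr":[0,0,0],"hand":-1},{"translation":[0,0,0.03],"dr":[0,0,0],"hand":-1},{"translation":[0,0,0.03],"dr":[0,0,0],"hand":-1},{"translation":[0,0,0.0125],"dr":[0,0,0],"hand":-1},{"translation":[0,0,0],"dr":[0,0,0],"hand":0},{"translation":[0,0,0],"dr":[0,0,0],"hand":0.8},{"translation":[0,0,0],"dr":[0,0,0],"hand":1},{"translation":[0,0,0],"dr":[0,0,0],"hand":1},{"translation":[0,0,0],"dr":[0,0,0],"hand":1},{"translation":[0,0,0],"dr":[0,0,0],"hand":1}]' 30
python3 - <<'E'
from h import *
c=snap('scene','s2.png')
E
```

```text
t: 2.42
position: [0.5096, -0.1689, 0.0907]
orientation: [2.221, 2.221, -0.002]
wrist_force: [-8.0, -1.6, 9.6]
grip_width: 0.244
```

View pics/s2.png

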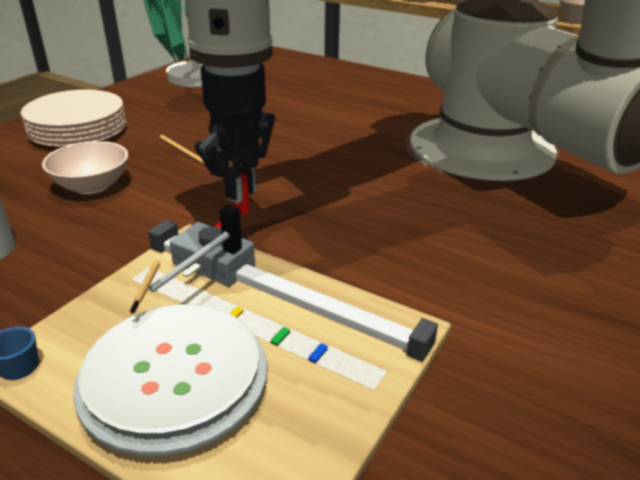

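Run:
```python
import numpy as np
a=np.linspace(.165,1.6,9); x=-.0795*np.cos(a);y=-.0795*np.sin(a)
print(np.round(np.c_[np.diff(y),np.diff(x)],4))
```

```text
[[-0.0138  0.0036]
 [-0.0129  0.006 ]
 [-0.0116  0.0082]
 [-0.01    0.0101]
 [-0.008   0.0118]
 [-0.0058  0.013 ]
 [-0.0034  0.0138]
 [-0.0009  0.0142]]
```

Each arc step will be split in two so the swing goes slowly. First half now.

```bash
python3 -m jog '[{"translation":[0,0,-0.003],"dr":[0,0,0],"hand":1},{"translation":[-0.007,0.0015,0],"dr":[0,0,0],"hand":1},{"translation":[-0.007,0.002,0],"dr":[0,0,0],"hand":1},{"translation":[-0.0065,0.003,0],"dr":[0,0,0],"hand":1},{"translation":[-0.0065,0.003,0],"dr":[0,0,0],"hand":1},{"translation":[-0.006,0.004,0],"dr":[0,0,0],"hand":1},{"translation":[-0.0055,0.004,0],"dr":[0,0,0],"hand":1},{"translation":[-0.005,0.005,0],"dr":[0,0,0],"hand":1},{"translation":[-0.005,0.005,0],"dr":[0,0,0],"hand":1}]'
```

```text
t: 3.6
position: [0.5373, -0.2169, 0.0918]
orientation: [-2.22, -2.22, 0.0]
wrist_force: [1.1, 5.9, -24.5]
grip_width: 0.248
```

```bash
python3 -m jog '[{"translation":[0,0,0.002],"dr":[0,0,0],"hand":1},{"translation":[-0.004,0.006,0],"dr":[0,0,0],"hand":1},{"translation":[-0.004,0.006,0],"dr":[0,0,0],"hand":1},{"translation":[-0.003,0.0065,0],"dr":[0,0,0],"hand":1},{"translation":[-0.003,0.0065,0],"dr":[0,0,0],"hand":1},{"translation":[-0.002,0.007,0],"dr":[0,0,0],"hand":1},{"translation":[-0.0015,0.007,0],"dr":[0,0,0],"hand":1}]'
python3 - <<'E'
from h import *
c=snap('wrist','w3.png');c=snap('scene','s3.png')
s=get_state();print(s['position'],s['wrist_force'])
E
```

```text
t: 4.47
position: [0.5771, -0.2346, 0.091]
orientation: [2.221, 2.221, 0.0]
wrist_force: [-1.7, 1.5, -3.5]
grip_width: 0.246
[ 0.57741988 -0.23460674  0.09099261] [ 1.02699559  1.73148834 -2.40835452]
```

View pics/w3.png

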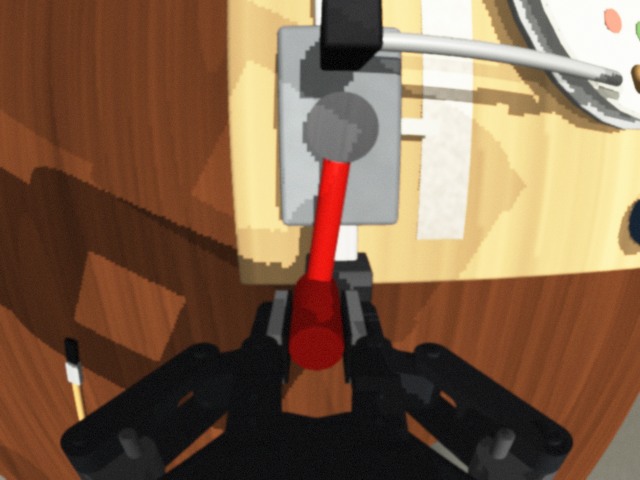

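View pics/s3.png

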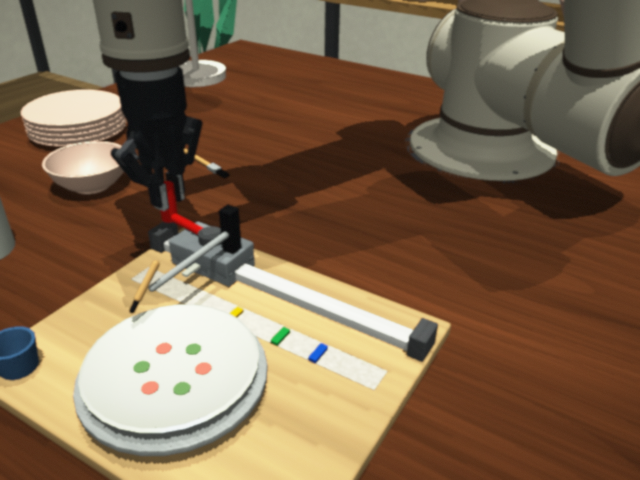

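Run:
```python
from h import *
from scipy.optimize import fsolve,least_squares
p=np.array([[.5096,-.1689],[.5373,-.2169],[.5773,-.2346]])
print(least_squares(lambda c:np.hypot(*(p-c).T)-.08,[.588,-.155]).x)
c=capture('wrist')
for nm,u,v,z in [('hub',342,127,.077),('tip',424,127,.035),('bTL',279,28,.056),('bTR',399,40,.056),('bBL',284,224,.056),('bBR',398,223,.056),('stripBL',418,239,.018),('stripTL',421,5,.018)]:
    print(nm,np.round(onz(c,u,v,z,True),4))
```

```text
[ 0.588448   -0.15538269]
hub [ 0.5858 -0.1573  0.077 ]
tip [ 0.631  -0.1573  0.035 ]
bTL [ 0.5595 -0.1128  0.056 ]
bTR [ 0.6125 -0.1172  0.056 ]
bBL [ 0.5607 -0.2031  0.056 ]
bBR [ 0.6148 -0.2025  0.056 ]
stripBL [ 0.6368 -0.2239  0.018 ]
stripTL [ 0.6338 -0.087   0.018 ]
```

```bash
python3 -m jog '[{"translation":[-0.0005,0.005,0],"dr":[0,0,0],"hand":1},{"translation":[0,0.005,0],"dr":[0,0,0],"hand":1},{"translation":[0,0.001,0],"dr":[0,0,0],"hand":1},{"translation":[0,0,0],"dr":[0,0,0],"hand":1}]'
python3 - <<'E'
from h import *
c=snap('wrist','w4.png')
E
```

```text
t: 5.12
position: [0.5877, -0.2352, 0.0909]
orientation: [2.221, 2.221, 0.0]
wrist_force: [0.6, -1.4, -0.8]
grip_width: 0.245
```

View pics/w4.png

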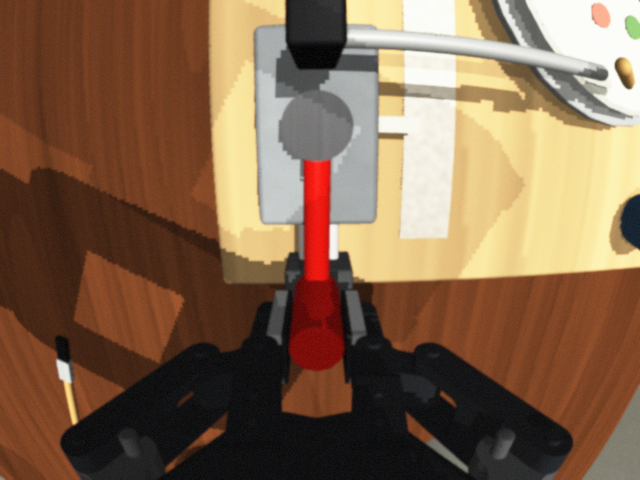

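The lever now lies along the rail, running from (317,160) to (317,280), and the pointer is at (408,125). Next is the slide.

```bash
python3 -m jog '[{"translation":[0.007,-0.0001,0],"dr":[0,0,0],"hand":1},{"translation":[0.015,-0.0003,0],"dr":[0,0,0],"hand":1},{"translation":[0.018,-0.0003,0],"dr":[0,0,0],"hand":1},{"translation":[0.018,-0.0004,0],"dr":[0,0,0],"hand":1},{"translation":[0.018,-0.0004,0],"dr":[0,0,0],"hand":1},{"translation":[0.018,-0.0004,0],"dr":[0,0,0],"hand":1},{"translation":[0.018,-0.0003,0],"dr":[0,0,0],"hand":1},{"translation":[0.018,-0.0003,0],"dr":[0,0,0],"hand":1},{"translation":[0.01,-0.0002,0],"dr":[0,0,0],"hand":1},{"translation":[0,0,0],"dr":[0,0,0],"hand":1}]'
python3 - <<'E'
from h import *
c=snap('wrist','w5.png');c=snap('scene','s5.png')
w=c['image'][250:370,180:340,::-1]; cv2.imwrite('pics/s5c.png',cv2.resize(w,None,fx=5,fy=5,interpolation=cv2.INTER_CUBIC))
s=get_state();print(s['position'],s['wrist_force'])
E
```

```text
t: 6.42
position: [0.5848, -0.0942, 0.0908]
orientation: [-2.22, -2.222, -0.001]
wrist_force: [1.6, 4.3, -0.0]
grip_width: 0.247
[ 0.58478392 -0.09466687  0.0907629 ] [1.65799344 4.66002558 0.22374638]
```

View pics/w5.png

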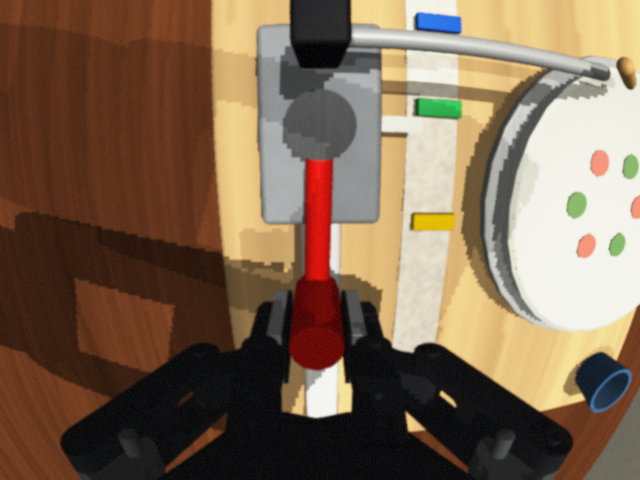

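View pics/s5c.png

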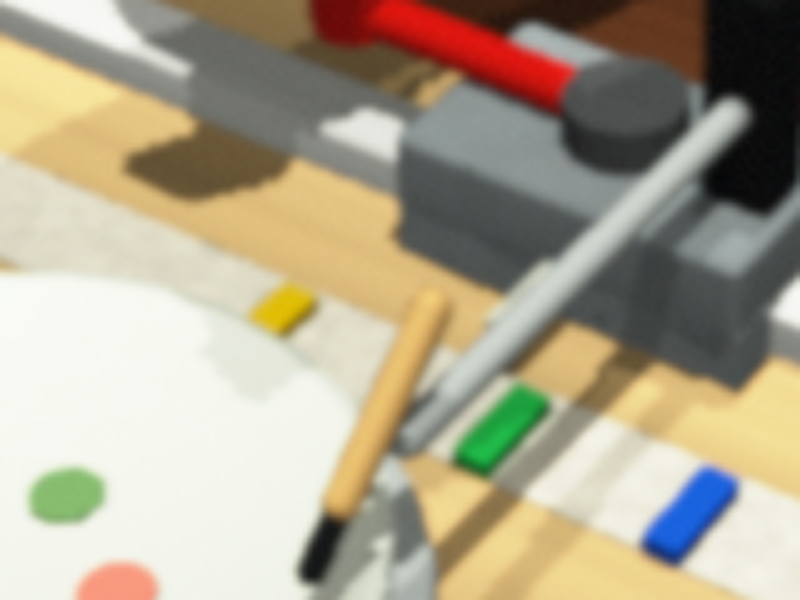

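```bash
cat > rel.py <<'E'
from meas import *
c=capture('wrist'); import sys
u,v=float(sys.argv[1]),float(sys.argv[2])
for s,ce in blobs(c,(45,120,50),(85,255,255),200):
    print(s,ce,onz(c,*ce,.0225,True))
print(onz(c,u,v,.035,True)); print(get_state()['position'])
E
python3 rel.py 419 125
```

```text
[417, 98, 45, 19, 734] [438.7, 106.9] [ 0.65012111 -0.00591267  0.0225    ]
[ 0.63558228 -0.01640436  0.035     ]
[ 0.58479668 -0.0948267   0.09078897]
```

```bash
python3 -m jog '[{"translation":[0.005,-0.0001,0],"dr":[0,0,0],"hand":1},{"translation":[0.005,-0.0001,0],"dr":[0,0,0],"hand":1},{"translation":[0,0,0],"dr":[0,0,0],"hand":1},{"translation":[0,0,0],"dr":[0,0,0],"hand":1}]'
python3 - <<'E'
from h import *
c=snap('wrist','w6.png')
E
```

```text
t: 7.08
position: [0.5847, -0.0852, 0.0909]
orientation: [2.221, 2.221, 0.0]
wrist_force: [1.3, -1.9, 1.7]
grip_width: 0.244
```

View pics/w6.png

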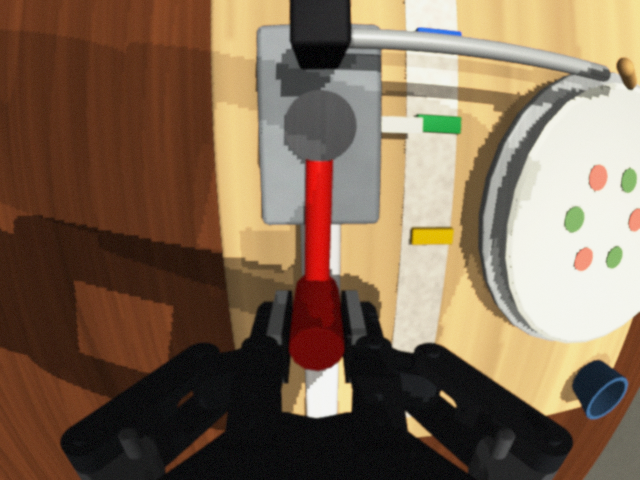

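```bash
python3 rel.py 419 125
```

```text
[418, 115, 43, 19, 606] [441.6, 123.7] [ 0.65204265 -0.00578329  0.0225    ]
[ 0.63544541 -0.00700773  0.035     ]
[ 0.58462197 -0.08519383  0.09083694]
```

Run:
```python
import numpy as np
a=np.linspace(1.57,.02,17); x=-.08*np.cos(a);y=-.08*np.sin(a)
print(np.round(np.c_[a[1:],np.diff(y),np.diff(x)],4))
```

```text
[[ 1.4731e+00  4.0000e-04 -7.7000e-03]
 [ 1.3762e+00  1.1000e-03 -7.7000e-03]
 [ 1.2794e+00  1.9000e-03 -7.5000e-03]
 [ 1.1825e+00  2.6000e-03 -7.3000e-03]
 [ 1.0856e+00  3.3000e-03 -7.0000e-03]
 [ 9.8880e-01  3.9000e-03 -6.7000e-03]
 [ 8.9190e-01  4.6000e-03 -6.3000e-03]
 [ 7.9500e-01  5.2000e-03 -5.8000e-03]
 [ 6.9810e-01  5.7000e-03 -5.3000e-03]
 [ 6.0130e-01  6.2000e-03 -4.7000e-03]
 [ 5.0440e-01  6.6000e-03 -4.1000e-03]
 [ 4.0750e-01  7.0000e-03 -3.4000e-03]
 [ 3.1060e-01  7.3000e-03 -2.7000e-03]
 [ 2.1380e-01  7.5000e-03 -2.0000e-03]
 [ 1.1690e-01  7.6000e-03 -1.3000e-03]
 [ 2.0000e-02  7.7000e-03 -5.0000e-04]]
```

```bash
python3 -m jog '[{"translation":[0.0004,-0.0077,0],"dr":[0,0,0],"hand":1},{"translation":[0.0011,-0.0077,0],"dr":[0,0,0],"hand":1},{"translation":[0.0019,-0.0075,0],"dr":[0,0,0],"hand":1},{"translation":[0.0026,-0.0073,0],"dr":[0,0,0],"hand":1},{"translation":[0.0033,-0.007,0],"dr":[0,0,0],"hand":1},{"translation":[0.0039,-0.0067,0],"dr":[0,0,0],"hand":1},{"translation":[0.0046,-0.0063,0],"dr":[0,0,0],"hand":1},{"translation":[0,0,0],"dr":[0,0,0],"hand":1}]'
python3 - <<'E'
from h import *
c=snap('wrist','w7.png')
E
```

```text
t: 8.18
position: [0.5338, -0.0663, 0.0908]
orientation: [-2.22, -2.222, -0.001]
wrist_force: [2.2, 5.5, 1.2]
grip_width: 0.246
```

View pics/w7.png

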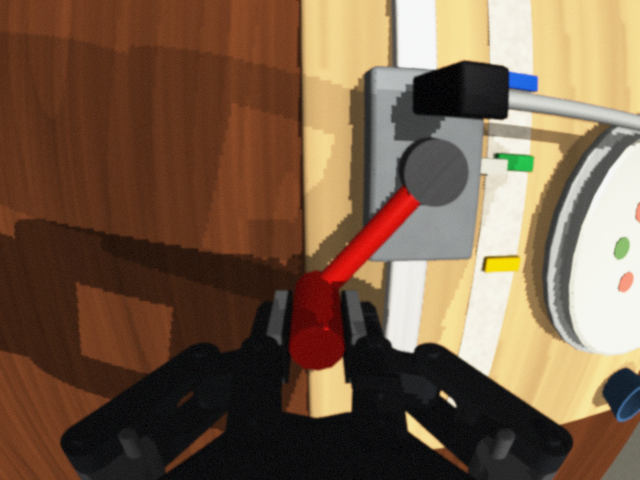

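```bash
python3 rel.py 496 167
```

```text
[496, 154, 38, 17, 428] [518.1, 161.3] [ 0.65255463 -0.00519636  0.0225    ]
[ 0.63082416 -0.00799135  0.035     ]
[ 0.5339903  -0.06654414  0.0907725 ]
```

Run:
```python
from h import *
c=cv2.imread('pics/w7.png')[130:210,430:560]; cv2.imwrite('pics/w7c.png',cv2.resize(c,None,fx=6,fy=6,interpolation=cv2.INTER_CUBIC))
```

```text
(no output)
```

View pics/w7c.png

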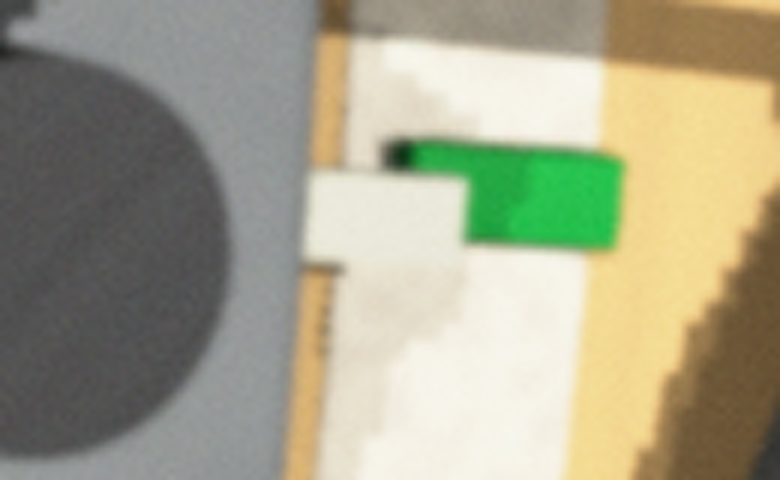

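```bash
python3 -m jog '[{"translation":[0.002,0,0],"dr":[0,0,0],"hand":1},{"translation":[0.0052,-0.0058,0],"dr":[0,0,0],"hand":1},{"translation":[0.0057,-0.0053,0],"dr":[0,0,0],"hand":1},{"translation":[0.0062,-0.0047,0],"dr":[0,0,0],"hand":1},{"translation":[0.0066,-0.0041,0],"dr":[0,0,0],"hand":1},{"translation":[0.007,-0.0034,0],"dr":[0,0,0],"hand":1},{"translation":[0.0073,-0.0027,0],"dr":[0,0,0],"hand":1}]'
```

```text
t: 9.15
position: [0.5087, -0.0267, 0.0909]
orientation: [2.221, 2.221, 0.002]
wrist_force: [9.9, -0.2, -2.5]
grip_width: 0.243
```

```bash
python3 -m jog '[{"translation":[0.0075,-0.002,0],"dr":[0,0,0],"hand":1},{"translation":[0,0,0],"dr":[0,0,0],"hand":1}]'
python3 - <<'E'
from h import *
c=snap('wrist','w8.png')
E
```

```text
t: 9.4
position: [0.5069, -0.0189, 0.0909]
orientation: [2.22, 2.221, 0.002]
wrist_force: [9.7, 1.9, -2.9]
grip_width: 0.248
```

View pics/w8.png

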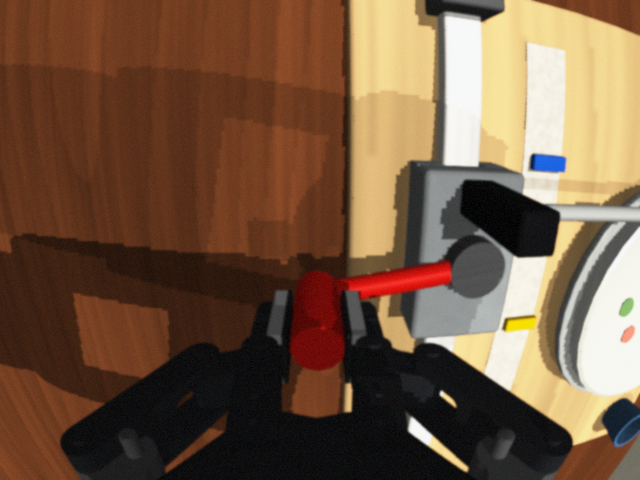

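```bash
python3 -m jog '[{"translation":[0.003,0.0003,0],"dr":[0,0,0],"hand":1},{"translation":[0.003,0.0002,0],"dr":[0,0,0],"hand":1},{"translation":[0.002,0.0002,0],"dr":[0,0,0],"hand":1},{"translation":[0,0,0],"dr":[0,0,0],"hand":1}]'; python3 -m jog '[{"translation":[0.002,0,0],"dr":[0,0,0],"hand":1},{"translation":[0,0,0],"dr":[0,0,0],"hand":1}]';python3 -m jog '[{"translation":[0.002,0,0],"dr":[0,0,0],"hand":1},{"translation":[0,0,0],"dr":[0,0,0],"hand":1}]'
```

```text
t: 9.95
position: [0.5065, -0.0115, 0.0908]
orientation: [-2.221, -2.221, 0.001]
wrist_force: [-3.0, -1.7, 6.2]
grip_width: 0.247
t: 10.2
position: [0.5064, -0.0096, 0.0907]
orientation: [-2.221, -2.221, 0.002]
wrist_force: [-3.8, -2.7, 6.5]
grip_width: 0.247
t: 10.45
position: [0.5064, -0.0075, 0.0908]
orientation: [-2.221, -2.221, 0.002]
wrist_force: [-5.4, -3.4, 6.8]
grip_width: 0.245
```

```bash
python3 -m jog '[{"translation":[0.0015,-0.0003,0],"dr":[0,0,0],"hand":1},{"translation":[0,0,0],"dr":[0,0,0],"hand":1}]';python3 -m jog '[{"translation":[0.0015,0,0],"dr":[0,0,0],"hand":1},{"translation":[0,0,0],"dr":[0,0,0],"hand":1}]'
python3 - <<'E'
from h import *
c=snap('wrist','w9.png')
E
```

```text
t: 10.7
position: [0.5063, -0.0061, 0.0908]
orientation: [-2.221, -2.221, 0.001]
wrist_force: [-3.4, -2.0, 6.5]
grip_width: 0.245
t: 10.95
position: [0.5063, -0.0052, 0.0908]
orientation: [2.221, 2.221, -0.003]
wrist_force: [-4.1, -9.1, 5.1]
grip_width: 0.246
```

View pics/w9.png

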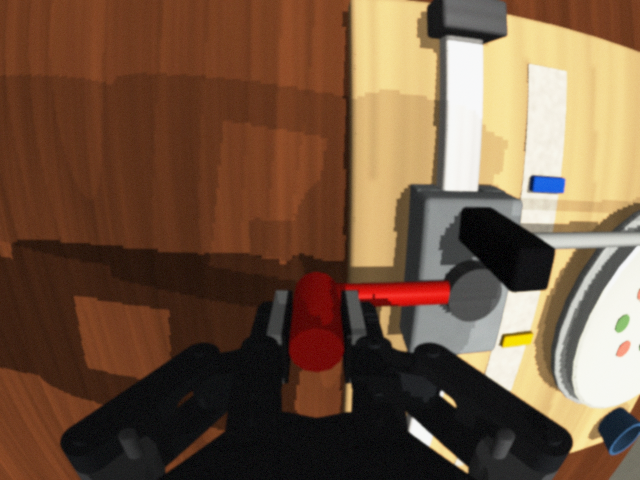

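The Fy jump to -9 N shows the lever has reached its locked stop, and it now sits square to the block. I'll ease off, open and retreat upward.

```bash
python3 -m jog '[{"translation":[-0.0007,0,0],"dr":[0,0,0],"hand":1},{"translation":[0,0,0],"dr":[0,0,0],"hand":0.3},{"translation":[0,0,0],"dr":[0,0,0],"hand":-0.2},{"translation":[0,0,0],"dr":[0,0,0],"hand":-0.2},{"translation":[0,0,0],"dr":[0,0,0],"hand":-0.2},{"translation":[0,0,-0.01],"dr":[0,0,0],"hand":-0.2},{"translation":[0,0,-0.03],"dr":[0,0,0],"hand":-0.2},{"translation":[0,0,-0.04],"dr":[0,0,0],"hand":-0.2},{"translation":[0,0,-0.04],"dr":[0,0,0],"hand":-0.2},{"translation":[0,0,0],"dr":[0,0,0],"hand":-0.2}]'
python3 -m jog '[{"translation":[0,0.03,-0.01],"dr":[0,0,0],"hand":-0.2},{"translation":[0,0.04,-0.01],"dr":[0,0,0],"hand":-0.2},{"translation":[0,0,0],"dr":[0,0,0],"hand":-0.2},{"translation":[0,0,0],"dr":[0,0,0],"hand":-0.2}]'
python3 - <<'E'
from h import *
c=snap('wrist','w10.png');c=snap('scene','s10.png')
E
```

```text
t: 12.25
position: [0.5078, -0.0056, 0.2145]
orientation: [2.218, 2.218, 0.005]
wrist_force: [0.1, 0.6, -1.8]
grip_width: 0.602
t: 12.75
position: [0.5762, -0.0053, 0.2301]
orientation: [-2.221, -2.221, 0.001]
wrist_force: [-0.4, -0.3, 0.3]
grip_width: 0.6
```

View pics/w10.png

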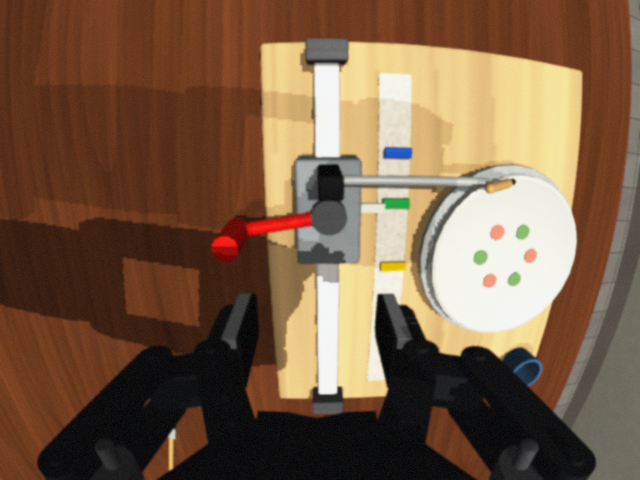

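View pics/s10.png

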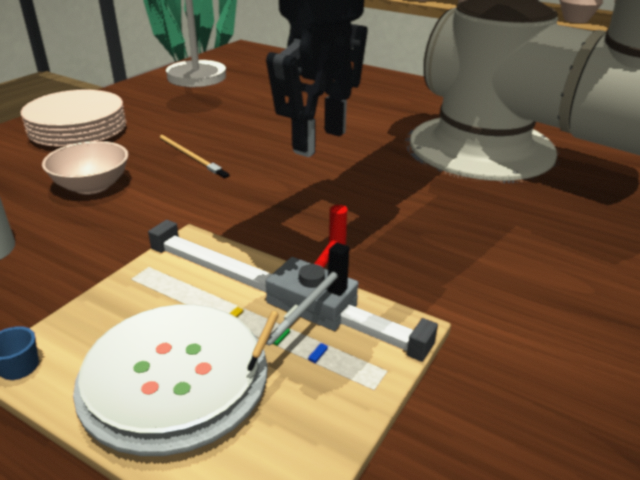

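Run:
```python
from meas import *
c=capture('wrist')
hsv=cv2.cvtColor(c['image'],cv2.COLOR_RGB2HSV)
w=c['image'][130:290,200:420,::-1]; cv2.imwrite('pics/w10c.png',cv2.resize(w,None,fx=3.6,fy=3.6,interpolation=cv2.INTER_CUBIC))
for nm,u,v,z in [('knobtop',225,247,.108),('hub',329.5,217.5,.077),('tip',386,207,.035),('green',396,203,.0225),('bTL',297,158,.056),('bTR',360,158,.056),('bBL',299,262,.056),('bBR',359,262,.056)]: print(nm,np.round(onz(c,u,v,z,True),4))
```

```text
knobtop [ 0.5064 -0.0184  0.108 ]
hub [ 0.585  -0.0046  0.077 ]
tip [ 0.6384 -0.0064  0.035 ]
green [ 0.6504 -0.0056  0.0225]
bTL [0.5585 0.0405 0.056 ]
bTR [0.6105 0.0408 0.056 ]
bBL [ 0.559 -0.052  0.056]
bBR [ 0.6127 -0.052   0.056 ]
```

View pics/w10c.png

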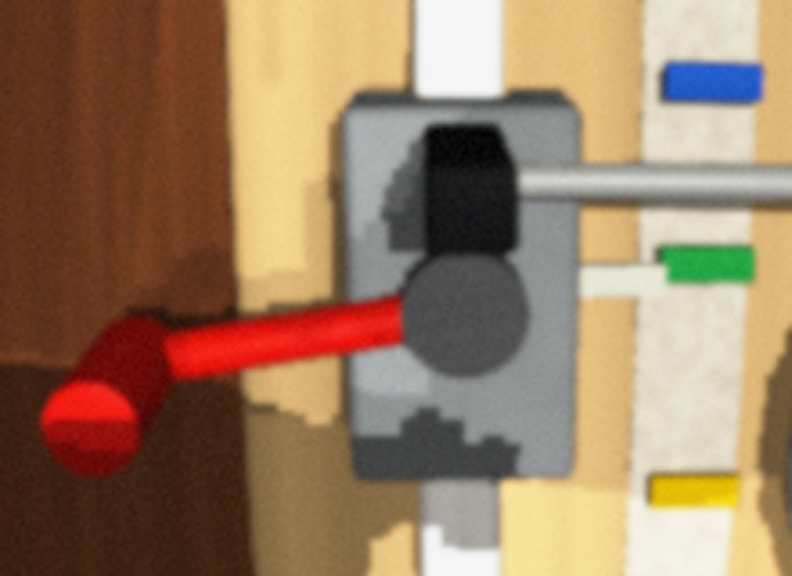

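The pointer is on green (offset about 1 mm). However, the lever has come back to about 0.15 rad, roughly where it stood at the start. That is under 0.2 with little margin, so I'll reseat it by pushing the knob from its -y side with shut fingers.

```bash
python3 -m jog '[{"translation":[-0.02,-0.025,0],"dr":[0,0,0],"hand":1},{"translation":[-0.02,-0.025,0],"dr":[0,0,0],"hand":1},{"translation":[-0.025,-0.02,0],"dr":[0,0,0],"hand":1},{"translation":[0,0,0.04],"dr":[0,0,0],"hand":1},{"translation":[0,0,0.04],"dr":[0,0,0],"hand":1},{"translation":[0,0,0.04],"dr":[0,0,0],"hand":1},{"translation":[0,0,0.018],"dr":[0,0,0],"hand":1},{"translation":[0,0,0],"dr":[0,0,0],"hand":1}]'
python3 -m jog '[{"translation":[0.01,0,0],"dr":[0,0,0],"hand":1},{"translation":[0.01,0,0],"dr":[0,0,0],"hand":1},{"translation":[0.006,0,0],"dr":[0,0,0],"hand":1},{"translation":[0.004,0,0],"dr":[0,0,0],"hand":1},{"translation":[0,0,0],"dr":[0,0,0],"hand":1}]'
python3 - <<'E'
from h import *
c=snap('wrist','w11.png')
E
```

```text
t: 13.9
position: [0.5057, -0.0702, 0.0919]
orientation: [-2.22, -2.22, 0.002]
wrist_force: [0.5, -0.5, 0.7]
grip_width: 0.001
t: 14.52
position: [0.5068, -0.0402, 0.0929]
orientation: [2.221, 2.222, 0.0]
wrist_force: [0.0, -0.1, 0.5]
grip_width: 0.005
```

View pics/w11.png

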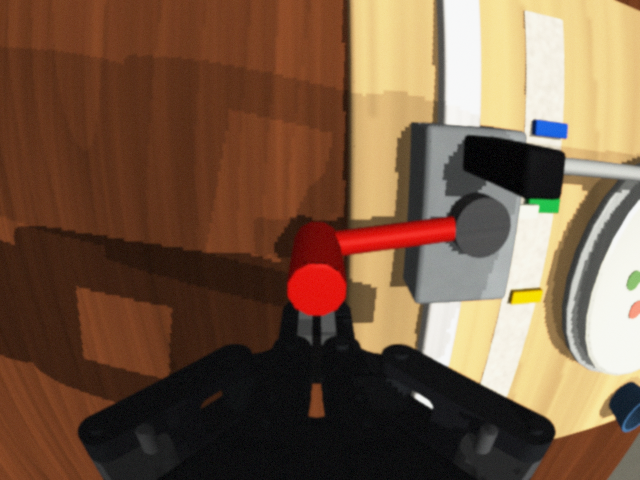

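```bash
python3 -m jog '[{"translation":[0.004,0,0],"dr":[0,0,0],"hand":1},{"translation":[0.003,0,0],"dr":[0,0,0],"hand":1},{"translation":[0,0,0],"dr":[0,0,0],"hand":1}]'
python3 -m jog '[{"translation":[0.003,0,0],"dr":[0,0,0],"hand":1},{"translation":[0.002,0,0],"dr":[0,0,0],"hand":1},{"translation":[0,0,0],"dr":[0,0,0],"hand":1}]'
python3 - <<'E'
from h import *
c=snap('wrist','w12.png')
E
```

```text
t: 14.95
position: [0.5068, -0.0333, 0.0928]
orientation: [-2.221, -2.222, 0.0]
wrist_force: [-0.3, -2.6, 1.1]
grip_width: 0.001
t: 15.32
position: [0.5069, -0.0292, 0.0929]
orientation: [2.22, 2.22, -0.002]
wrist_force: [-0.1, -12.6, 1.2]
grip_width: 0.002
```

View pics/w12.png

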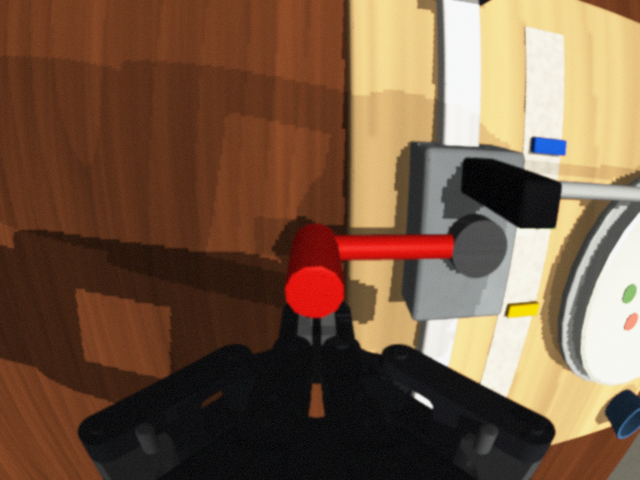

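The knob reached the stop again at 12.6 N. I'll back away slowly along -y, staying at the same height, and check whether the lever springs back.

```bash
python3 -m jog '[{"translation":[-0.002,0,0],"dr":[0,0,0],"hand":1},{"translation":[-0.002,0,0],"dr":[0,0,0],"hand":1},{"translation":[0,0,0],"dr":[0,0,0],"hand":1}]'
python3 -m jog '[{"translation":[-0.01,0,0],"dr":[0,0,0],"hand":1},{"translation":[-0.02,0,0],"dr":[0,0,0],"hand":1},{"translation":[-0.01,0,0],"dr":[0,0,0],"hand":1},{"translation":[0,0,-0.04],"dr":[0,0,0],"hand":1},{"translation":[0,0,-0.05],"dr":[0,0,0],"hand":1},{"translation":[0,0,-0.04],"dr":[0,0,0],"hand":1},{"translation":[0.01,0.02,0],"dr":[0,0,0],"hand":1},{"translation":[0.02,0.02,0],"dr":[0,0,0],"hand":1},{"translation":[0,0,0],"dr":[0,0,0],"hand":1}]'
python3 - <<'E'
from h import *
c=snap('wrist','w13.png');import pickle;pickle.dump(c,open('w13.pkl','wb'));snap('side','s13.png')
E
```

```text
t: 15.75
position: [0.5067, -0.0323, 0.0927]
orientation: [-2.221, -2.221, -0.0]
wrist_force: [-0.4, -1.5, 0.3]
grip_width: 0.002
t: 16.88
position: [0.5474, -0.0416, 0.2224]
orientation: [-2.22, -2.222, 0.0]
wrist_force: [0.3, -0.6, -0.0]
grip_width: 0.001
```

View pics/w13.png

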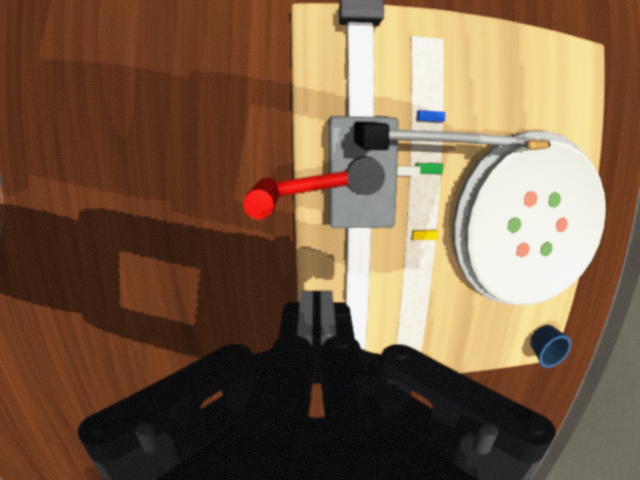

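View pics/s13.png

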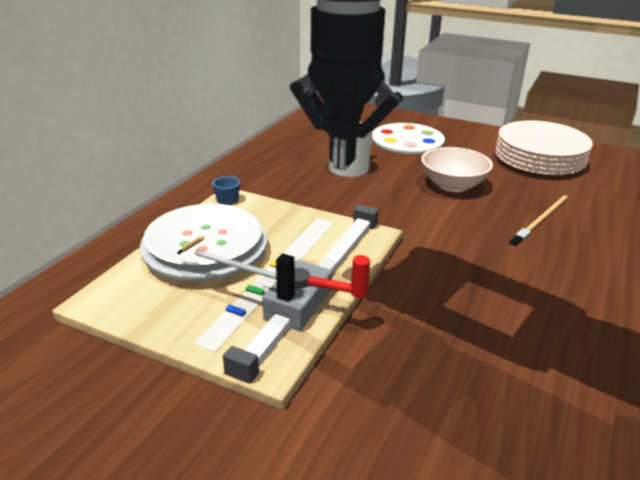

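Run:
```python
from meas import *
import pickle
c=pickle.load(open('w13.pkl','rb')); D=pickle.load(open('d0.pkl','rb'))
def red(c):
    hsv=cv2.cvtColor(c['image'],cv2.COLOR_RGB2HSV)
    return cv2.inRange(hsv,(0,180,60),(6,255,255))|cv2.inRange(hsv,(174,180,60),(180,255,255))
w=c['image'][100:240,230:450,::-1]; cv2.imwrite('pics/w13c.png',cv2.resize(w,None,fx=3.6,fy=3.6,interpolation=cv2.INTER_CUBIC))
m=red(c)
# arm centreline columns
pts=[]
for u in range(284,344,4):
    v=np.where(m[130:230,u])[0]+130
    if len(v): pts.append(onz(c,u,v.mean(),.066,True)[:2])
pts=np.array(pts); k=np.polyfit(pts[:,0],pts[:,1],1); print('arm world angle',np.arctan(k[0]),'resid',np.std(np.polyval(k,pts[:,0])-pts[:,1]))
# strip left edge & rail edges: white threshold
hsv=cv2.cvtColor(c['image'],cv2.COLOR_RGB2HSV)
wh=cv2.inRange(hsv,(0,0,110),(180,60,255))
def edge(rows,u0,u1,z,nm):
    L=[];Rr=[]
    for v in rows:
        u=np.where(wh[v,u0:u1])[0]
        if len(u)>8: L.append(onz(c,u0+u[0],v,z,True)[:2]);Rr.append(onz(c,u0+u[-1]+1,v,z,True)[:2])
    M=(np.array(L)+np.array(Rr))/2; k=np.polyfit(M[:,1],M[:,0],1); print(nm,'yaw',-np.arctan(k[0]),'width',np.median(np.array(Rr)-np.array(L),0)[0],np.std(np.polyval(k,M[:,1])-M[:,0]),len(M))
edge(list(range(30,110))+list(range(240,340)),335,385,.034,'rail')
edge(list(range(45,108))+list(range(245,330)),392,455,.018,'strip')
for k,(u,v,z) in dict(knob=(257.5,206,.108),hub=(365,176,.077),tip=(420,170.5,.035),green=(431,169,.0225)).items(): print(k,onz(c,u,v,z,True))
```

```text
arm world angle 0.16407672192636688 resid 0.00021115389078105214
rail yaw 0.021094573673893113 width 0.02225086726490144 0.0012076394198229298 180
strip yaw 0.012213235832708995 width 0.030766279693114573 0.00017561083220572982 148
knob [ 0.50540905 -0.02138493  0.108     ]
hub [ 0.58268513 -0.00564026  0.077     ]
tip [ 0.63772933 -0.0065445   0.035     ]
green [ 0.6519813  -0.00660791  0.0225    ]
```

View pics/w13c.png

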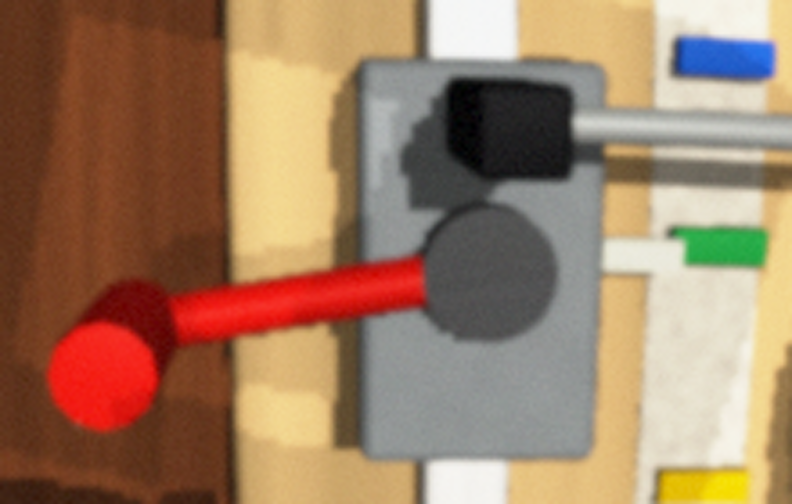

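```bash
python3 -m jog '[{"translation":[0,0,0],"dr":[0,0,0],"hand":1},{"translation":[0,0,0],"dr":[0,0,0],"hand":1},{"translation":[0,0,0],"dr":[0,0,0],"hand":1},{"translation":[0,0,0],"dr":[0,0,0],"hand":1}]'
python3 - <<'E'
from meas import *
import pickle
def red(c):
    hsv=cv2.cvtColor(c['image'],cv2.COLOR_RGB2HSV)
    return cv2.inRange(hsv,(0,180,60),(6,255,255))|cv2.inRange(hsv,(174,180,60),(180,255,255))
c=capture('wrist');m=red(c);o=pickle.load(open('w13.pkl','rb'));print('red px changed since w13',np.count_nonzero(m!=red(o)),np.count_nonzero(m))
s=snap('side','s14.png');w=s['image'][240:340,230:390,::-1]; cv2.imwrite('pics/s14c.png',cv2.resize(w,None,fx=5,fy=5,interpolation=cv2.INTER_CUBIC))
w=cv2.imread('pics/s14c.png')
s=snap('scene','sc14.png');w=s['image'][190:350,240:380,::-1]; cv2.imwrite('pics/sc14c.png',cv2.resize(w,None,fx=3.7,fy=3.7,interpolation=cv2.INTER_CUBIC))
E
```

```text
t: 17.48
position: [0.5467, -0.0425, 0.2228]
orientation: [2.222, 2.221, 0.0]
wrist_force: [1.4, 0.6, -0.2]
grip_width: -0.002
red px changed since w13 267 2133
```

View pics/s14c.png

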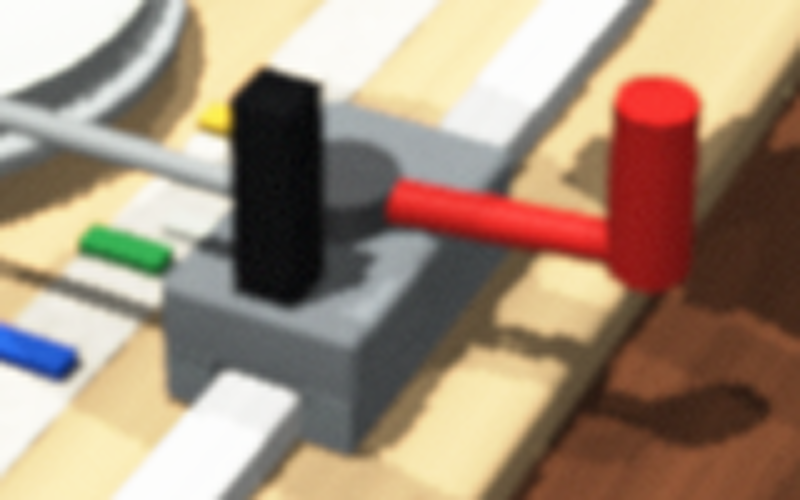

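View pics/sc14c.png

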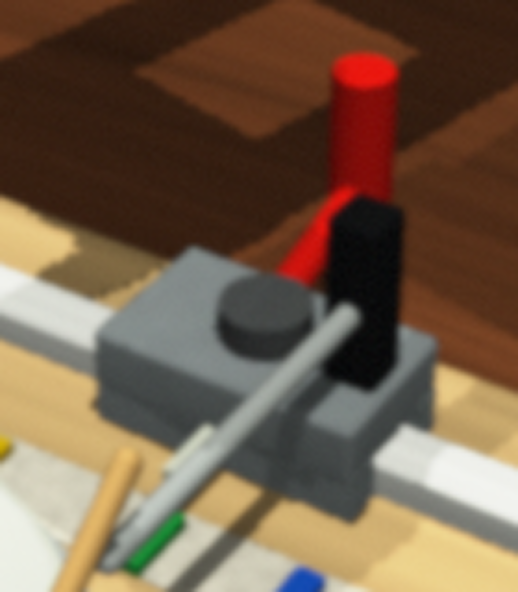

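Run:
```python
from h import *
import pickle
D=pickle.load(open('d0.pkl','rb'))
def ang(k,p):
    piv=p[:2]-.034*np.array([-.015,1]); d=piv-k[:2]; return np.arctan2(d[1],d[0])-.015,np.hypot(*d)
for nm,n,k,p in [('start','side',(402,205.8),(337,203.7)),('start','scene',(240.5,177.5),(229.8,208.3)),('start','wrist',(249.5,393.3),(331,362)),('now','side',(361.4,260.4),(285.6,257)),('now','scene',(338.6,209.7),(339.2,248.1))]:
    c=D[n]; K=onz(c,*k,.108,n=='wrist');P=onz(c,*p,.114,n=='wrist'); print(nm,n,np.round(K,4),np.round(P,4),np.round(ang(K,P),3))
```

```text
start side [ 0.5094 -0.1706  0.108 ] [ 0.5878 -0.1235  0.114 ] [0.15 0.08]
start scene [ 0.5084 -0.1687  0.108 ] [ 0.5851 -0.123   0.114 ] [0.135 0.078]
start wrist [ 0.509  -0.1681  0.108 ] [ 0.5861 -0.1222  0.114 ] [0.137 0.078]
now side [ 0.5065 -0.0183  0.108 ] [0.5859 0.0252 0.114 ] [0.103 0.08 ]
now scene [ 0.5084 -0.0187  0.108 ] [0.5858 0.0277 0.114 ] [0.143 0.079]
```

Every view puts the resting angle at 0.10–0.15 rad, the same as the start pose. I'll do one more push with a very slow release to see if it can rest nearer the stop.

```bash
python3 -m jog '[{"translation":[-0.015,-0.02,0],"dr":[0,0,0],"hand":1},{"translation":[-0.015,-0.02,0],"dr":[0,0,0],"hand":1},{"translation":[0,0,0.05],"dr":[0,0,0],"hand":1},{"translation":[0,0,0.05],"dr":[0,0,0],"hand":1},{"translation":[0,0,0.03],"dr":[0,0,0],"hand":1},{"translation":[0,0,0],"dr":[0,0,0],"hand":1}]'
python3 -m jog '[{"translation":[0.015,0,0],"dr":[0,0,0],"hand":1},{"translation":[0.015,0,0],"dr":[0,0,0],"hand":1},{"translation":[0.006,0,0],"dr":[0,0,0],"hand":1},{"translation":[0.003,0,0],"dr":[0,0,0],"hand":1},{"translation":[0.0025,0,0],"dr":[0,0,0],"hand":1},{"translation":[0,0,0],"dr":[0,0,0],"hand":1}]'
for i in 1 2 3 4 5 6; do python3 -m jog '[{"translation":[-0.0008,0,0],"dr":[0,0,0],"hand":1},{"translation":[-0.0007,0,0],"dr":[0,0,0],"hand":1},{"translation":[0,0,0],"dr":[0,0,0],"hand":1}]' | egrep 'pos|wrist'; done
```

```text
t: 18.38
position: [0.5057, -0.0721, 0.0911]
orientation: [-2.219, -2.219, 0.003]
wrist_force: [-1.2, -0.1, 2.0]
grip_width: 0.001
t: 19.12
position: [0.5068, -0.0309, 0.0928]
orientation: [-2.221, -2.221, -0.0]
wrist_force: [0.7, -0.4, 0.4]
grip_width: -0.001
position: [0.5067, -0.0325, 0.0926]
wrist_force: [0.3, -1.4, 0.2]
position: [0.5068, -0.034, 0.0928]
wrist_force: [0.5, -1.2, 0.5]
position: [0.5068, -0.0355, 0.0928]
wrist_force: [0.4, -0.9, -0.2]
position: [0.5068, -0.037, 0.0928]
wrist_force: [0.6, -0.8, 0.7]
position: [0.5068, -0.0385, 0.0928]
wrist_force: [0.0, -0.1, -0.2]
position: [0.5068, -0.04, 0.0928]
wrist_force: [-0.4, -1.3, 0.2]
```

```bash
python3 -m jog '[{"translation":[-0.001,0,0],"dr":[0,0,0],"hand":1},{"translation":[-0.002,0,0],"dr":[0,0,0],"hand":1},{"translation":[-0.02,0,0],"dr":[0,0,0],"hand":1},{"translation":[-0.01,0,-0.02],"dr":[0,0,0],"hand":1},{"translation":[0,0,-0.05],"dr":[0,0,0],"hand":1},{"translation":[0,0,-0.06],"dr":[0,0,0],"hand":1},{"translation":[0.015,0.02,0],"dr":[0,0,0],"hand":1},{"translation":[0.02,0.02,0],"dr":[0,0,0],"hand":1},{"translation":[0,0,0],"dr":[0,0,0],"hand":1},{"translation":[0,0,0],"dr":[0,0,0],"hand":1}]'
python3 - <<'E'
from meas import *
c=snap('wrist','w15.png')
hsv=cv2.cvtColor(c['image'],cv2.COLOR_RGB2HSV)
m=cv2.inRange(hsv,(0,180,60),(6,255,255))|cv2.inRange(hsv,(174,180,60),(180,255,255))
pts=[]
for u in range(284,344,4):
    v=np.where(m[130:250,u])[0]+130
    if len(v): pts.append(onz(c,u,v.mean(),.066,True)[:2]); print(u,len(v),end=' ')
pts=np.array(pts); k=np.polyfit(pts[:,0],pts[:,1],1); print('arm world angle',np.arctan(k[0]),np.polyval(k,.585))
for s,ce in blobs(c,(45,120,50),(85,255,255),60): print(s,ce,onz(c,*ce,.0225,True))
E
```

```text
t: 22.62
position: [0.5465, -0.0381, 0.2226]
orientation: [-2.221, -2.221, 0.001]
wrist_force: [-0.1, -0.0, 0.1]
grip_width: -0.003
284 16 288 16 292 16 296 15 300 14 304 14 308 13 312 14 316 13 320 14 324 15 328 15 332 14 336 14 340 13 arm world angle 0.15642742614392405 -0.006750786127922723
[418, 167, 26, 10, 204] [431.4, 171.3] [ 0.65162814 -0.00547266  0.0225    ]
```

View pics/w15.png

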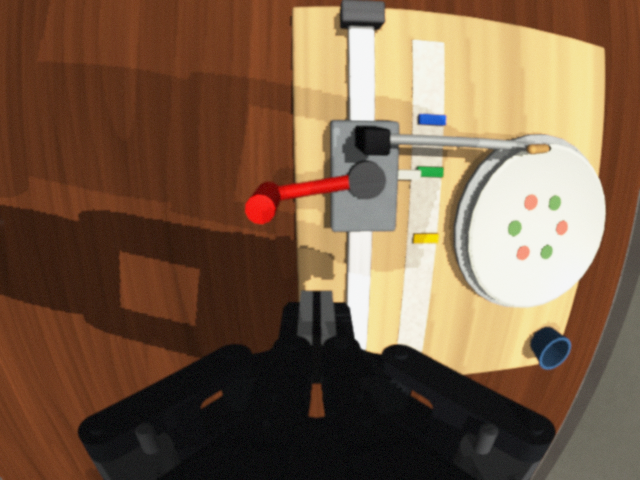

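The lever rests at the same angle again, about 0.14 rad, and the pointer at (415,174) lines up with green at (431,171). The robot is clear of everything, so I'm handing in.

```bash
python3 -c "
from workcell import *
print(hand_in())"
```

```text
the job is handed in; nothing more can be done
None
```

I swung the lever open, slid the carriage about 150 mm to the green mark, swung the lever back to its stop and let go. I handed the job in at about 22.7 s of the 48 s allowed, with no verdict reported.

**Pointer:** in the last views it is about 1 to 2 mm from the middle of the green mark along the rail, against the 12 mm allowed.

**Robot:** it was clear of everything, with the wrist force at about 0 N. The highest force reading I saw was about 25 N.

**Lever:** it does not stay on its stop.
- I pushed it fully back three times. The first two pushes met the stop at about 9 N and 13 N. The third was released slowly and showed no clear contact force.
- Each time it drifted back to about 0.14 rad. My estimates of that angle disagreed, ranging from 0.10 to 0.15 rad.
- It was at about the same angle before I touched it. This is under the 0.2 rad limit, but not at zero and with limited margin.
- Two pictures taken about 0.6 s apart after the second push showed no visible movement beyond image noise. I did not repeat that check after the third push.

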